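# Clamp an assembly plate in a notched quick-adjust holder

### The job

Lay the white perforated assembly plate flat on the two saddles of the rail holder, then squeeze the release lever against the grip of the sliding jaw and, keeping it squeezed, slide the jaw up so that its sprung pad pushes the plate home under the lip of the fixed jaw, and let go so that the jaw locks in a notch. Leave the pad pressing the plate with about 10 N (6 to 14 N will do), and never press it harder than 20 N, or the plate bows.

Things in the scene. Friction and masses are not known exactly. Their poses are not given: they have to be found in the camera images.
- plate_centre (a point): Centre (half-way up) of the loose white assembly plate, 62 x 195 x 8 mm, rows of small holes, about 0.1 kg, flat on the table to the robot's right. x axis across the 62 mm width, y along the 195 mm length, z up; either end may go to the fixed jaw. Take it by the long edges at mid-length.
- holder: Rail holder, screwed down. Origin on the table under the rail; y along the rail from the fixed jaw to the sliding jaw, x across, z up. Rail 40 mm wide, z 0 to 20, y -140 to +280. Two black saddles, 28 mm long, at y -88 and +45, carry the plate lengthwise (underside z = 36). Their side cheeks leave it 2.5 mm each side and flare out up to z = 56. Between saddles both sides are free for fingers.
- stop_face (a point): Point on the upright face of the fixed jaw (aluminium block 62 mm wide, top z = 57) that stops the plate's end; y = -115 on the holder, axes as the holder's. Its lip overhangs the face by 4 mm, underside z = 48: lay the plate down short of the lip and let the jaw push it under.
- plate_home (a point): Where the plate's centre is once home against the fixed jaw, flat on the saddles: y = -17.5, z = 40 on the holder, axes as the holder's. With the sliding jaw at its start the plate may be laid down with its centre 6 to 20 mm to +y of here.
- jaw_grip (a point): Pinch point on the sliding jaw, 85 mm above the table, axes as the holder's: squeeze along y from above with the fingers centred here. Black upright grip, fixed to the jaw: 26 mm wide, outer face 12 mm to +y of here, top z = 105. Steel lever, 20 mm wide, same top: outer face 24 mm to -y of here when let go, 12 mm when squeezed fully. All else on the jaw is below z = 60.
- plunger_root (a point): Point on the sliding jaw where its spring plunger comes out towards the plate (z = 49), 59 mm to -y of the pinch point. At its tip a rubber-faced pad, 42 mm wide, z 35 to 59, on a screwed stem that is set anew each time, by up to 34 mm and not measured: where the pad meets the plate has to be felt. The plunger's spring takes 1.3 N per mm, up to 30 mm.
- jaw (a joint): Slide of the jaw in m: 0 at the start (in a notch), grows to 0.080 towards the fixed jaw. Notches at every whole 5 mm (under load it settles 1 mm short); it moves only with the lever squeezed, and drags with about 1.5 N. When let go under pressure, the pad drives it back 2 to 8 mm (2 to 3 mm as the fingers open) to the next notch behind, which takes 3 to 10 N off the pressure.
- lever (a joint): Release lever in rad: 0 = let go, pawl down in a notch; 0.10 to 0.19 = pawl on a tooth between notches; 0.22 = squeezed fully against its stop, pawl clear. Springs back by itself; takes 4 N to start and 6 N to hold at the pinch point.
Things that resemble listed ones, but are neither listed nor needed, are in the scene too. Leave any black or green look-alike of the part that bears plate_centre alone.

How it is judged:
By the outcome, as a careful person would: the job done as asked, in the order asked, and still so for the second after the job is handed in, with the robot touching nothing.
It also fails if it takes over 61 s, if anything falls off the work surface, if the arm or the gripper's body presses on something with over 40 N, if the wrist force passes 120 N, or if a joint passes its speed limit or range.

### The arm

A 7-joint arm with a two-finger parallel gripper is mounted at the origin on the work surface; the furniture and walls round the work are solid. World frame = base frame: x ahead of the robot, y to its left, z up, the work surface at z = 0. Lengths are in m, angles in degrees, forces in N, time in s.
With the tool pointing down it reaches from about 0.4 to 0.85 m from the base axis. Payload 6.9 kg.
Tool frame: the origin (TCP) lies at the very end of the fingers, on their centre line; the grasp point (between the pads) lies 19 mm behind it; z points along the fingers, y is the line along which they close (so a half turn about z gives the same grasp; the last joint's range is limited). The gripper opens to 85 mm and grips with 20 to 120 N. Pads are 22 mm wide; open, the fingers measure 114 mm over their backs; the gripper's body (76 mm by 85 mm) begins 54 mm behind the grasp point. The pads swing forward as they close: fully open they stand 13 mm farther back than shut.
Start: joints at [-66.32, 29.078, -13.613, 85.955, 7.202, 65.827, -8.869], TCP at [0.189, 0.596, 0.231] pointing down, gripper open.
Joint ranges: [-176.47, 176.47], [-13.61, 117.27], [-81.72, 77.17], [0.22, 143.17], [-87.28, 267.28], [10, 112.55], [-165.47, 165.47]. Speed limits (degrees/s): [136.94, 136.94, 180, 180, 180, 180, 180].

### API

Orientations are given as a 3x3 rotation matrix whose columns are the frame's x, y, z axes.
In Python, from station import manip, camera, cut_out, place_of gives the robot as it stands.
- The arm moves only by the tool arm_command, never from a script. Its argument "deltas" is one flat list of numbers, 7 for each row, row after row: the shift along the tool's x, y, z in units of 25 mm (1.0 is 25 mm), then the turn, a rotation vector about the tool's x, y, z in units of 5 degrees (1.0 is 5 degrees), then the finger opening in mm, from 0 to 85.4. In form: [x, y, z, ax, ay, az, hand, x, y, z, ax, ay, az, hand, ...]. A call has 1 to 10 rows; each row shifts and turns the commanded pose from where the row before left it, along the tool's axes as they then stand; what a row does not reach is not made up. A row lasts 1/12 s, in which the tool goes at most 41.7 mm and 7.16 degrees, less where a joint would pass 70% of its speed; a pose out of reach is approached as far as the arm can. A call is refused whole if a number of a shift passes 1 or a number of a turn 1, either way. A call with a gripper value outside its range is refused whole. The fingers move at their own pace and stop on an object; the grip force is fixed at half the most. Time passes only in rows, so rows that do not move let the fingers close. It gives the time, the measured TCP pose, the force, the opening and the grip force at its end, in the units of the state.
- manip.get_obs(): the state, without advancing time (a new reading comes with each control period).
- camera(name): name is "scene" or "top" or "wrist"; returns a dict with "color" (420x560x3 uint8, blue, green, red), "intrinsics" (3x3 intrinsics, pixels), "R" (3x3) and "t" (3): a world point X has camera coordinates R X + t. Camera axes: x right, y down, z forward; pixel columns grow to the right and rows downward; lengths in m; the calibration is good to about 2 mm. A picture is of the moment at which its call begins. There is no depth.
- manip.job_done(): hands the job in; it is judged then, once.
Trained networks look in a picture, given as the dict that the camera call returned (one of the last four; its "shot" number tells which), for a name from the list of things; names that differ only in an ending like _2 or _b are one class to them, and where a whole thing is asked for, a point or a joint stands for the part that bears it (a point fixed in the world has none). Each returns a list of dicts, best first, with "p" (0 to 1); they miss things now and then, are a little off and sometimes report something else, mostly with a low value. They report only what shows in the picture. A call takes as long as a camera call. They do not tell look-alikes from the thing itself.
- cut_out(picture, thing): "mask" (420x560 bool, what is visible of it) and "bbox" ([left, top, right, bottom] in pixels, round what is visible of it).
- place_of(picture, thing): "xy" ([column, row] in pixels: a listed point, or the origin of a listed thing).
The state is a dict: "time_s": time; "joint_positions": joint angles; "qd": joint speeds; "effort": joint torques, N m; "tcp_pos": TCP position; "eef_rot": TCP orientation; "force": force on the tool from outside, world axes, zero at the start; "moment": the same for the moment, N m; "finger_gap": opening from 0.0 (shut) to 1.0 (fully open); "grasp_force": force on a finger pad.
Only numpy, scipy, OpenCV 4.12 (cv2) and the standard library are available. Lean on these libraries where they do the work, as an engineer would, in place of code of your own. Each camera call takes 0.05 s, during which the arm holds its last target. There are 200 camera calls.

## Working session

There is one attempt and no reset: what is moved stays moved. The work goes in short steps, Python scripts to look and compute and a tool call to move; the robot and the scene stay as the last step left them, time stands still between calls to the robot, and variables do not carry over. Pictures are saved under pics/ and viewed, at most 10 in all, crops included, and the job is handed in when it is done.

Besides the shell and the picture viewer there is one more tool, called after "Call:" in YAML: its name, and indented under it one key for each argument. arm_command: Moves the arm, as the interface text tells. Its arguments: {"type":"object","properties":{"deltas":{"type":"array"}},"required":["deltas"]}

```bash
mkdir -p pics; ls; cat > h.py <<'E'
import numpy as np, cv2
from station import manip, camera, cut_out, place_of
np.set_printoptions(precision=4,suppress=True)
def ray(c,uv):
    d=c["R"].T@np.linalg.inv(c["intrinsics"])@np.array([uv[0],uv[1],1.]); return -c["R"].T@c["t"], d/np.linalg.norm(d)
def atz(c,uv,z):
    o,d=ray(c,uv); return o+d*(z-o[2])/d[2]
def tri(obs):
    A=np.zeros((3,3));b=np.zeros(3);P=[]
    for c,uv in obs:
        o,d=ray(c,uv);M=np.eye(3)-np.outer(d,d);A+=M;b+=M@o
    return np.linalg.solve(A,b)
def proj(c,X):
    p=c["intrinsics"]@(c["R"]@np.asarray(X)+c["t"]); return p[:2]/p[2]
E
python3 - <<'E'
from h import *
o=manip.get_obs(); print(o["time_s"],o["tcp_pos"],o["eef_rot"],o["force"],o["finger_gap"])
C={n:camera(n) for n in("scene","top","wrist")}
for n in("scene","top"):
    c=C[n]; print(n,-c["R"].T@c["t"])
    for t in("plate_centre","stop_face","plate_home","jaw_grip","plunger_root","holder"):
        print(t,[(np.round(d["xy"],1),round(d["p"],2)) for d in place_of(c,t)][:4])
cv2.imwrite("pics/a.png",np.hstack([cv2.resize(C[n]["color"],(400,300)) for n in("scene","top")]))
cv2.imwrite("pics/top.png",cv2.resize(C["top"]["color"],(784,588)))
E
```

```text
pics
0.0 [0.1893 0.5951 0.2304] [[-0.953   0.303  -0.0005]
 [ 0.303   0.953  -0.0017]
 [-0.     -0.0018 -1.    ]] [ 0.8012 -0.2736 -0.0064] 1.0018660142010092
scene [-0.3995 -0.5387  0.7172]
plate_centre [(array([341.5, 240.5]), 0.96), (array([352.8, 296.8]), 0.93), (array([429.8, 265.9]), 0.9)]
stop_face [(array([294.6, 199.7]), 0.71)]
plate_home [(array([262.9, 194.9]), 0.68)]
jaw_grip [(array([188.3, 166. ]), 0.81)]
plunger_root [(array([206.4, 178. ]), 0.75)]
holder [(array([253.8, 200.3]), 0.7)]
top [ 0.1878 -0.1024  1.5978]
plate_centre [(array([353.4, 256.1]), 0.93), (array([389.9, 205.1]), 0.63), (array([324.6, 197.9]), 0.56)]
stop_face [(array([270.9, 180. ]), 0.77), (array([244.3, 184.5]), 0.41)]
plate_home [(array([246. , 182.5]), 0.74)]
jaw_grip [(array([164.8, 191.7]), 0.63)]
plunger_root [(array([185. , 186.5]), 0.72)]
holder [(array([241.4, 188.6]), 0.94)]
```

View pics/a.png

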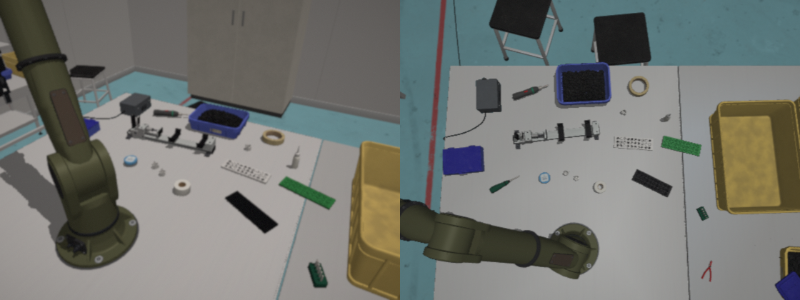

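View pics/top.png

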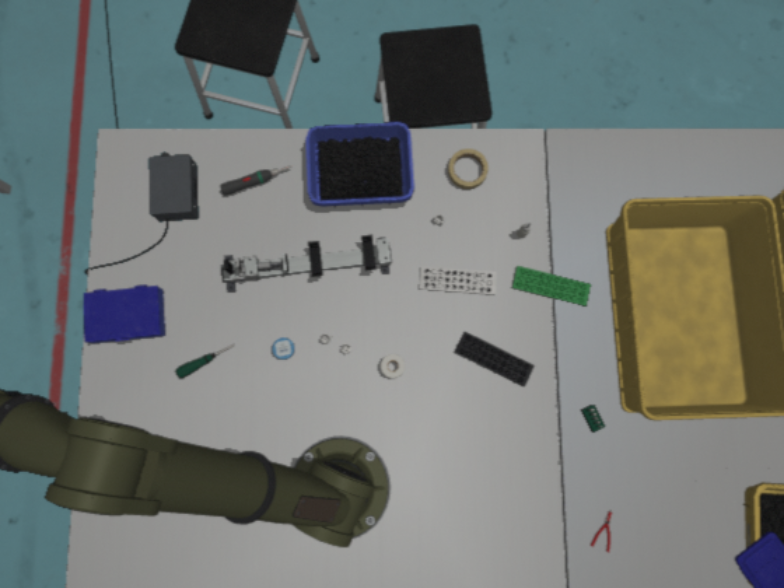

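The top view (shown at 1.4x) shows the holder across the middle, with its fixed jaw at about (384,250) and its grip at about (230,268). In native top-view pixels, the plate candidates are white at (325,198), green at (390,205) and black at (353,256). I choose the white one, which is (341,240) in the scene view.

```bash
python3 - <<'E'
from h import *
s=camera("scene");t=camera("top")
P={}
for n in("stop_face","plate_home","jaw_grip","plunger_root","holder"):
    a=place_of(s,n);b=place_of(t,n)
    if a and b:
        P[n]=tri([(s,a[0]["xy"]),(t,b[0]["xy"])]); print(n,P[n])
pl=tri([(s,[341.5,240.5]),(t,[324.6,197.9])]);print("plate",pl, atz(s,[341.5,240.5],.004),atz(t,[324.6,197.9],.004))
for c,z in((s,.008),(t,.008)):
  for d in cut_out(c,"plate_centre"):
    m=d["mask"].astype(np.uint8); 
    ys,xs=np.nonzero(m); w=np.array([atz(c,(x,y),z)[:2] for x,y in zip(xs,ys)])
    r=cv2.minAreaRect(w.astype(np.float32)*1000); print(round(d["p"],2),d["bbox"],c["color"][m>0].mean(0),r)
v=t["color"][150:230,140:380]; cv2.imwrite("pics/top2.png",cv2.resize(v,(792,264),interpolation=cv2.INTER_CUBIC))
E
```

```text
plate_home [ 0.5569 -0.0064  0.0326]
jaw_grip [0.5285 0.2624 0.0898]
plunger_root [0.5383 0.2059 0.0562]
holder [0.5428 0.0056 0.0154]
plate [ 0.5159 -0.2906 -0.0112] [ 0.4955 -0.2943  0.004 ] [ 0.5136 -0.2906  0.004 ]
0.86 [317.2, 269.4, 390.1, 327.4] [25.2723 24.513  25.0726] ((303.6484069824219, -382.22003173828125), (196.09796142578125, 65.14954376220703), 63.003395080566406)
0.74 [395.9, 251.5, 470.2, 296.1] [58.3224 97.4724 50.5224] ((484.87188720703125, -533.7891845703125), (194.8597869873047, 70.71621704101562), 75.14488983154297)
0.65 [307.7, 226.3, 374.7, 254.9] [142.8535 146.7151 151.6895] ((500.93084716796875, -297.38165283203125), (188.04312133789062, 63.98634338378906), 85.5352783203125)
0.94 [365.9, 190.5, 422.9, 220.9] [ 63.0255 104.241   51.971 ] ((489.7851257324219, -535.7294921875), (190.9981231689453, 62.34265899658203), 73.71209716796875)
0.63 [327.6, 235.9, 382.2, 276.7] [38.6007 37.6636 37.6396] ((306.2037353515625, -386.28570556640625), (188.39981079101562, 58.879966735839844), 63.74921417236328)
0.57 [297.9, 187.8, 353.1, 211.2] [138.8461 141.5216 142.5515] ((505.50927734375, -299.0464172363281), (192.56773376464844, 60.55012130737305), 85.0527572631836)
```

View pics/top2.png

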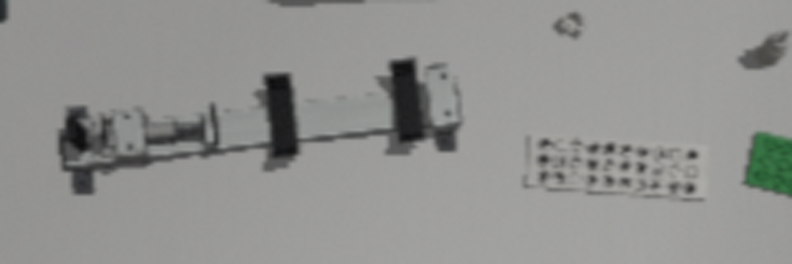

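The crop confirms it: the white plate has three rows of holes and spans (525..705, 137..200) in the crop. The holder lies to its left, with the fixed jaw at (440,95) and the grip at (75,130).

```bash
python3 - <<'E'
from h import *
o=manip.get_obs();w=camera("wrist")
R=o["eef_rot"]; c=-w["R"].T@w["t"]
print("cam in tool",R.T@(c-o["tcp_pos"]),"axis in tool",R.T@w["R"].T, w["intrinsics"])
d=np.array([0.46,0.10,0.30])-o["tcp_pos"]; print(R.T@d/.025)
E
```

```text
cam in tool [ 0.0778  0.0009 -0.1413] axis in tool [[ 0.0006 -0.9526 -0.3042]
 [ 1.      0.0007 -0.    ]
 [ 0.0002 -0.3042  0.9526]] [[370.8466   0.     279.8769]
 [  0.     370.8466 216.2457]
 [  0.       0.       1.    ]]
[-16.3225 -15.6142  -2.7492]
```

Call:
arm_command:
  deltas: [-1,-0.9,-0.2,0,0,0,85,-1,-0.9,-0.2,0,0,0,85,-1,-0.9,-0.2,0,0,0,85,-1,-0.9,-0.2,0,0,0,85,-1,-0.9,-0.2,0,0,0,85,-1,-0.9,-0.2,0,0,0,85,-1,-0.9,-0.2,0,0,0,85,-1,-0.9,-0.2,0,0,0,85,-1,-0.9,-0.2,0,0,0,85,-1,-0.9,-0.2,0,0,0,85]

```text
time_s: 2.33
tcp_pos: [0.36, 0.3039, 0.2818]
eef_rot: [[-0.953, 0.303, 0.0], [0.303, 0.953, 0.0], [-0.0, 0.0, -1.0]]
force: [-0.3, 1.1, -0.2]
finger_gap: 0.995
grasp_force: 0.0
```

Call:
arm_command:
  deltas: [-1,-0.9,-0.2,0,0,0,85,-1,-0.9,-0.2,0,0,0,85,-1,-0.9,-0.2,0,0,0,85,-1,-0.9,-0.2,0,0,0,85,-1,-0.9,-0.2,0,0,0,85,-1,-0.9,-0.2,0,0,0,85,0,0,0,0,0,0,85,0,0,0,0,0,0,85]

```text
time_s: 3.0
tcp_pos: [0.4624, 0.1295, 0.3115]
eef_rot: [[-0.952, 0.307, 0.001], [0.307, 0.952, -0.0], [-0.001, 0.0, -1.0]]
force: [0.2, 1.1, 0.4]
finger_gap: 0.994
grasp_force: 0.0
```

```bash
python3 - <<'E'
from h import *
import pickle
o=manip.get_obs();print(o["time_s"],o["tcp_pos"],np.abs(o["qd"]).max())
w=camera("wrist");t=camera("top");s=camera("scene")
S={}
for n in("stop_face","plate_home","jaw_grip","plunger_root","holder","plate_centre"):
    r={k:place_of(c,n) for k,c in(("w",w),("s",s),("t",t))}; S[n]=r
    print(n,{k:[(np.round(d["xy"],1).tolist(),round(d["p"],2)) for d in v[:2]] for k,v in r.items()})
pickle.dump((w,t,s,S),open("v1.pkl","wb"))
cv2.imwrite("pics/w1.png",cv2.resize(w["color"],(784,588)))
E
```

```text
3.0 [0.4624 0.1295 0.3115] 3.0483034392647212
stop_face {'w': [([134.3, 307.3], 0.79)], 's': [([291.1, 201.7], 0.68)], 't': [([274.5, 177.5], 0.71)]}
plate_home {'w': [([203.7, 277.1], 0.61)], 's': [([259.4, 197.5], 0.86)], 't': [([244.8, 183.0], 0.8)]}
jaw_grip {'w': [([420.0, 197.0], 0.61)], 's': [([187.2, 167.0], 0.72)], 't': []}
plunger_root {'w': [([359.1, 210.4], 0.6)], 's': [([205.9, 180.3], 0.96)], 't': []}
holder {'w': [([219.9, 258.0], 0.65)], 's': [([255.4, 203.8], 0.62)], 't': [([241.5, 185.9], 0.69)]}
plate_centre {'w': [], 's': [([431.3, 268.4], 0.83), ([340.2, 240.8], 0.81)], 't': [([392.1, 206.0], 0.94), ([323.4, 197.6], 0.71)]}
```

View pics/w1.png

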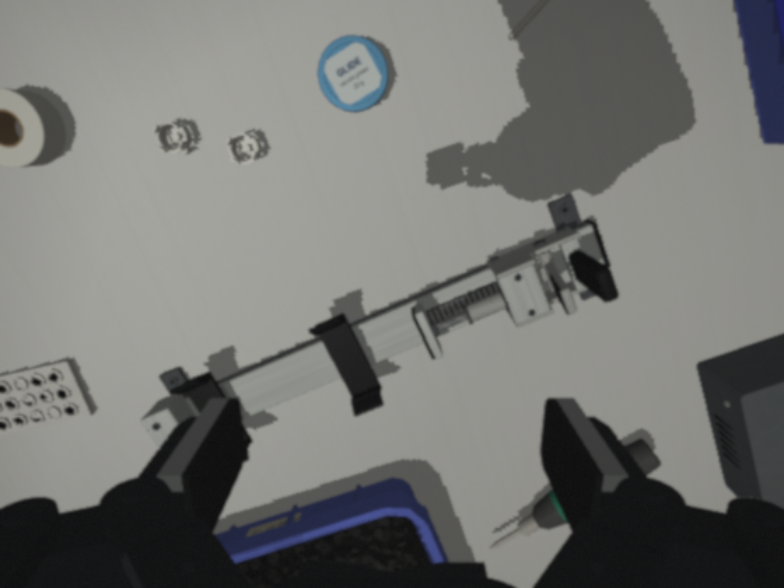

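The wrist view (1.4x) shows the holder with its fixed jaw at (160,425) and saddles at (205,400) and (350,365). The pad plate is at (427,332), the jaw block at (522,292), the lever at (563,290) and the grip at (595,275). I'll fit the holder pose to the detections.

```bash
cat > fit.py <<'E'
from h import *
from scipy.optimize import least_squares
def frame(p):
    a=p[2]; return np.array([p[0],p[1],0]),np.array([[np.cos(a),-np.sin(a),0],[np.sin(a),np.cos(a),0],[0,0,1]])
def model(p):
    o,R=frame(p); j=p[3]
    L={"stop_face":(0,-.115,.042),"plate_home":(0,-.0175,.04),"holder":(0,0,0),"jaw_grip":(0,j,.085),"plunger_root":(0,j-.059,.049)}
    return {k:o+R@np.array(v) for k,v in L.items()}
def fit(obs):  # (cam,name,uv,sigma)
    f=lambda p:np.concatenate([(proj(c,model(p)[n])-uv)/s for c,n,uv,s in obs])
    return least_squares(f,[.55,.01,.09,.25],loss="soft_l1")
E
python3 - <<'E'
from fit import *
import pickle
w,t,s,S=pickle.load(open("v1.pkl","rb"))
C={"w":w,"t":t,"s":s}; sg={"w":2.5,"t":2.5,"s":2.5}
obs=[(C[k],n,S[n][k][0]["xy"],sg[k]) for n in S if n!="plate_centre" for k in S[n] if S[n][k]]
for sel in ("wts","w","ts"):
    oo=[o for o in obs if any(o[0] is C[k] for k in sel)]
    r=fit(oo); p=r.x; print(sel,p,np.degrees(p[2]),r.cost)
    if sel=="wts":
        for c,n,uv,_ in oo: print(n,[k for k in C if C[k] is c],proj(c,model(p)[n])-uv)
        P=p
im=cv2.resize(w["color"],None,fx=2,fy=2); o,R=frame(P)
def dr(pts,col):
    q=np.array([proj(w,o+R@np.array(x)/1000)*2+.5 for x in pts]).astype(int); cv2.polylines(im,[q],True,col,1)
dr([(-20,-140,20),(20,-140,20),(20,280,20),(-20,280,20)],(0,0,255))
for y in(-88,45): dr([(-31,y-14,36),(31,y-14,36),(31,y+14,36),(-31,y+14,36)],(0,255,0))
j=P[3]*1000
dr([(-13,j+12,105),(13,j+12,105)],(255,0,255)); dr([(-10,j-24,105),(10,j-24,105)],(255,255,0))
dr([(-31,-115,57),(31,-115,57)],(0,255,255))
cv2.imwrite("pics/ov.png",im[280:640,180:920])
E
```

```text
wts [0.5573 0.0159 0.1314 0.2471] 7.529236322771582 4.583791393820733
stop_face ['w'] [-0.0687  0.1561]
stop_face ['s'] [ 0.0992 -2.7747]
stop_face ['t'] [-4.1273  1.8887]
plate_home ['w'] [-1.4928 -0.2415]
plate_home ['s'] [ 2.598  -3.8506]
plate_home ['t'] [-2.1608  0.1798]
jaw_grip ['w'] [-0.2487  0.1833]
jaw_grip ['s'] [-0.167   0.0913]
plunger_root ['w'] [-0.1275  0.201 ]
plunger_root ['s'] [-1.928  -0.5362]
holder ['w'] [-0.1584 -0.0832]
holder ['s'] [ 1.6757 -0.6496]
holder ['t'] [-3.0217  0.5281]
w [0.5574 0.0165 0.1325 0.2467] 7.594108586745023 0.11139881386514805
ts [0.5544 0.0108 0.1229 0.2471] 7.041584212891487 3.6447443623842584
```

View pics/ov.png

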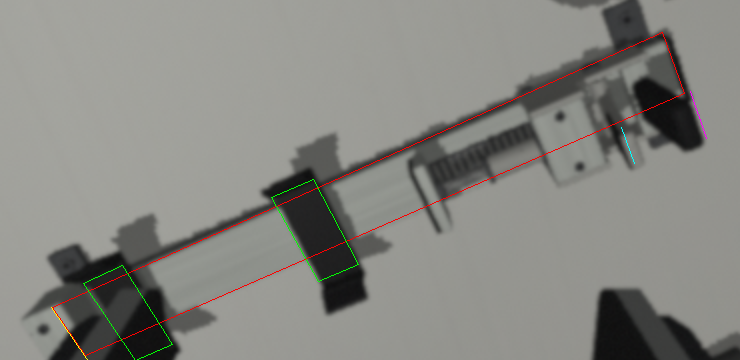

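Call:
arm_command:
  deltas: [0,0,0,0,0,1,85,0,0,0,0,0,1,85,0,0,0,0,0,1,85,0,0,0,0,0,1,85,0,0,0,0,0,1,85,0,0,0,0,0,1,85,0,0,0,0,0,1,85,0,0,0,0,0,1,85,0,0,0,0,0,1,85,0,0,0,0,0,1,85]

```text
time_s: 4.88
tcp_pos: [0.4615, 0.1313, 0.3113]
eef_rot: [[-0.376, 0.926, -0.0], [0.926, 0.376, -0.0], [0.0, -0.0, -1.0]]
force: [-0.4, -0.5, 0.2]
finger_gap: 1.002
grasp_force: 0.0
```

Call:
arm_command:
  deltas: [0,0,0,0,0,1,85,0,0,0,0,0,1,85,0,0,0,0,0,1,85,0,0,0,0,0,1,85,0,0,0,0,0,1,85,0,0,0,0,0,0.4,85,0,0,0,0,0,0,85]

```text
time_s: 5.47
tcp_pos: [0.4615, 0.1314, 0.3113]
eef_rot: [[0.082, 0.997, 0.0], [0.997, -0.082, -0.0], [-0.0, 0.0, -1.0]]
force: [1.1, 0.0, -0.2]
finger_gap: 1.0
grasp_force: 0.0
```

```bash
python3 - <<'E'
from h import *
o=manip.get_obs();R=o["eef_rot"];print(o["tcp_pos"],R)
print(R.T@(np.array([.503,-.27,.2])-o["tcp_pos"])/.025)
E
```

```text
[0.4615 0.1314 0.3113] [[ 0.0823  0.9966  0.    ]
 [ 0.9966 -0.0823 -0.    ]
 [-0.      0.     -1.    ]]
[-15.865    2.9754   4.4529]
```

Call:
arm_command:
  deltas: [-1,0.2,0.2,0,0,0,85,-1,0.2,0.2,0,0,0,85,-1,0.2,0.2,0,0,0,85,-1,0.2,0.2,0,0,0,85,-1,0.2,0.2,0,0,0,85,-1,0.2,0.3,0,0,0,85,-1,0.2,0.3,0,0,0,85,-1,0.2,0.3,0,0,0,85,-1,0.2,0.3,0,0,0,85,-1,0.2,0.3,0,0,0,85]

```text
time_s: 6.3
tcp_pos: [0.4912, -0.1231, 0.2485]
eef_rot: [[0.079, 0.997, 0.0], [0.997, -0.079, -0.0], [0.0, 0.0, -1.0]]
force: [-0.5, 0.1, 1.1]
finger_gap: 0.993
grasp_force: 0.0
```

Call:
arm_command:
  deltas: [-1,0.2,0.3,0,0,0,85,-1,0.2,0.3,0,0,0,85,-1,0.2,0.4,0,0,0,85,-1,0.2,0.4,0,0,0,85,-1,0.2,0.4,0,0,0,85,-0.9,0,0.2,0,0,0,85,0,0,0,0,0,0,85,0,0,0,0,0,0,85]

```text
time_s: 6.97
tcp_pos: [0.5035, -0.2723, 0.1982]
eef_rot: [[0.082, 0.997, -0.001], [0.997, -0.082, -0.0], [-0.0, -0.001, -1.0]]
force: [0.2, 0.4, 0.4]
finger_gap: 0.994
grasp_force: 0.0
```

```bash
python3 - <<'E'
from h import *
o=manip.get_obs();R=o["eef_rot"];print(o["time_s"],o["tcp_pos"],np.abs(o["qd"]).max())
w=camera("wrist")
for d in cut_out(w,"plate_centre"):
    m=d["mask"].astype(np.uint8);print(d["p"],d["bbox"],w["color"][m>0].mean(0))
    for z in(.008,):
        ys,xs=np.nonzero(m); q=np.array([atz(w,(x,y),z)[:2] for x,y in zip(xs,ys)])
        print(cv2.minAreaRect(q.astype(np.float32)*1000))
for d in place_of(w,"plate_centre"): print(d, atz(w,d["xy"],.004))
cv2.imwrite("pics/w2.png",w["color"])
E
```

```text
6.9667 [ 0.5035 -0.2723  0.1982] 2.0277897620443373
0.83 [266.2, 333.5, 329.6, 405.8] [55.1916 94.3648 46.7981]
((504.8286437988281, -480.90863037109375), (96.60525512695312, 60.540748596191406), 75.4602279663086)
0.78 [54.1, 212.7, 156.9, 363.7] [25.5438 24.9796 24.6611]
((312.410400390625, -375.6788024902344), (184.73240661621094, 61.95823287963867), 63.245452880859375)
0.61 [252.6, 103.4, 317.8, 303.4] [137.3172 143.1055 143.8453]
((506.5248718261719, -295.9969177246094), (192.55331420898438, 59.575008392333984), 85.58876037597656)
{'xy': [103.3, 304.6], 'p': 0.95} [ 0.312  -0.3813  0.004 ]
{'xy': [288.4, 412.4], 'p': 0.93} [ 0.4916 -0.5364  0.004 ]
{'xy': [288.4, 209.7], 'p': 0.66} [ 0.5097 -0.2949  0.004 ]
```

View pics/w2.png

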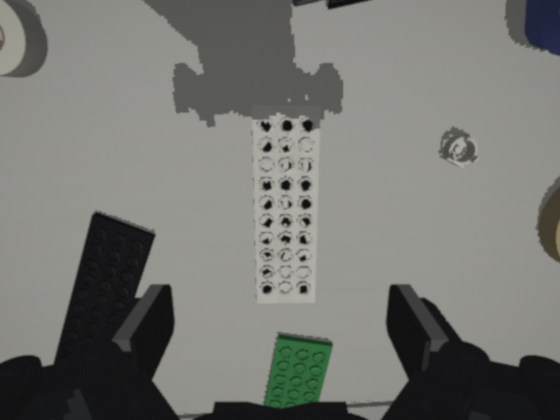

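The white plate spans (255..319, 107..303), with its centre near (287,205) and black and green look-alikes beside it. I'm going down on it with the fingers opened to 76 mm.

Call:
arm_command:
  deltas: [-0.3,0.1,1,0,0,0,76,-0.3,0.1,1,0,0,0,76,-0.3,0.06,1,0,0,0,76,0,0,1,0,0,0,76,0,0,1,0,0,0,76,0,0,1,0,0,0,76,0,0,0.7,0,0,0,76,0,0,0.4,0,0,0,76,0,0,0.4,0,0,0,76,0,0,0,0,0,0,76]

```text
time_s: 7.95
tcp_pos: [0.5087, -0.2928, 0.0102]
eef_rot: [[0.08, 0.997, -0.001], [0.997, -0.08, 0.001], [0.001, -0.001, -1.0]]
force: [0.3, -0.3, -0.7]
finger_gap: 0.887
grasp_force: 0.0
```

Call:
arm_command:
  deltas: [0,0,0.1,0,0,0,76,0,0,0.1,0,0,0,76,0,0,0.1,0,0,0,76,0,0,0,0,0,0,76]

```text
time_s: 8.28
tcp_pos: [0.509, -0.2939, 0.0041]
eef_rot: [[0.081, 0.997, 0.001], [0.997, -0.081, -0.0], [-0.0, 0.001, -1.0]]
force: [0.0, 0.8, -0.4]
finger_gap: 0.892
grasp_force: 0.0
```

```bash
python3 - <<'E'
from h import *
o=manip.get_obs();R=o["eef_rot"];print(o["time_s"],o["tcp_pos"],o["force"],o["finger_gap"],o["joint_positions"])
s=camera("scene"); 
u,v=proj(s,o["tcp_pos"]).astype(int);print(u,v)
a=s["color"][v-70:v+50,u-80:u+80]; w=camera("wrist")["color"]
cv2.imwrite("pics/g.png",np.vstack([cv2.resize(a,(560,420)[::1])[60:360],w[140:]])[:600])
E
```

```text
8.2833 [ 0.509  -0.2939  0.0041] [ 0.0114  0.7559 -0.4141] 0.8918352903216896 [ 19.7416  41.497   12.7028 106.0126 -15.0772  34.083   37.2621]
342 237
```

View pics/g.png

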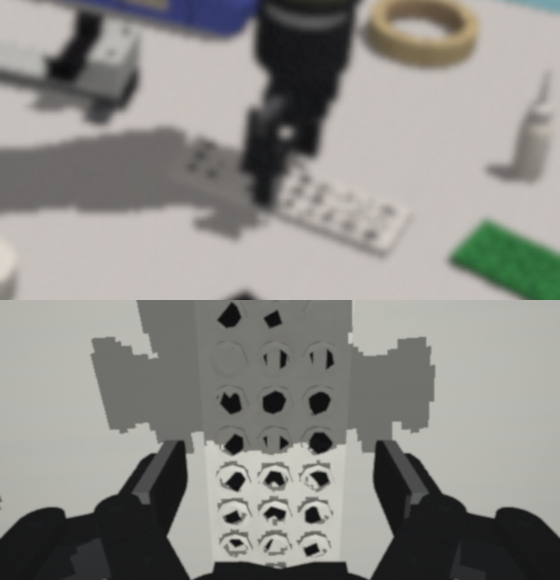

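The fingers straddle the plate at mid-length. The plate edges are at columns 208 and 348 in the wrist view, and the fingers at 187 and 375, so it is centred. I'll lower a little more and feel for the table.

Call:
arm_command:
  deltas: [0,0,0.1,0,0,0,74,0,0,0.04,0,0,0,72,0,0,0,0,0,0,70,0,0,0,0,0,0,70]

```text
time_s: 8.72
tcp_pos: [0.5087, -0.2939, 0.0002]
eef_rot: [[0.081, 0.997, -0.0], [0.997, -0.081, 0.0], [0.0, -0.0, -1.0]]
force: [0.4, 0.0, 0.3]
finger_gap: 0.813
grasp_force: 0.0
```

Call:
arm_command:
  deltas: [0,0,0.06,0,0,0,70,0,0,0.06,0,0,0,70,0,0,0,0,0,0,70,0,0,0,0,0,0,70]

```text
time_s: 9.05
tcp_pos: [0.5087, -0.2938, -0.0029]
eef_rot: [[0.081, 0.997, -0.0], [0.997, -0.081, 0.0], [0.0, -0.0, -1.0]]
force: [0.1, 0.1, 0.0]
finger_gap: 0.821
grasp_force: 0.0
```

Call:
arm_command:
  deltas: [0,0,0.05,0,0,0,70,0,0,0,0,0,0,50,0,0,0,0,0,0,50,0,0,0,0,0,0,50,0,0,0,0,0,0,50,0,0,0,0,0,0,50]

```text
time_s: 9.55
tcp_pos: [0.5087, -0.2939, -0.0035]
eef_rot: [[0.081, 0.997, 0.0], [0.997, -0.081, 0.0], [0.0, 0.0, -1.0]]
force: [-0.5, 0.5, 4.5]
finger_gap: 0.703
grasp_force: 64.9
```

Call:
arm_command:
  deltas: [0,0,-0.2,0,0,0,50,0,0,-0.4,0,0,0,50,0,0,-0.6,0,0,0,50,0,0,-0.4,0,0,0,50,0,0,0,0,0,0,50,0,0,0,0,0,0,50]

```text
time_s: 10.05
tcp_pos: [0.5093, -0.2941, 0.0369]
eef_rot: [[0.081, 0.997, 0.002], [0.997, -0.081, -0.001], [-0.001, 0.002, -1.0]]
force: [-0.0, -0.7, -1.3]
finger_gap: 0.701
grasp_force: 64.9
```

```bash
python3 - <<'E'
from h import *
o=manip.get_obs();R=o["eef_rot"];print(o["time_s"],o["tcp_pos"],o["force"],o["moment"],o["finger_gap"],o["grasp_force"])
w=camera("wrist");cv2.imwrite("pics/g2.png",w["color"])
z=o["tcp_pos"][2]+.01
for d in cut_out(w,"plate_centre"):
    m=d["mask"].astype(np.uint8);print(round(d["p"],2),d["bbox"],w["color"][m>0].mean(0))
E
```

```text
10.05 [ 0.5093 -0.2941  0.0369] [-0.0269 -0.7459 -1.3388] [ 0.009   0.0551 -0.0162] 0.7012150520230397 64.90227699279785
0.83 [2.4, 284.7, 44.1, 400.8] [26.0526 25.2714 24.809 ]
0.61 [190.1, 50.3, 370.5, 408.2] [115.1445 119.7834 120.2638]
```

View pics/g2.png

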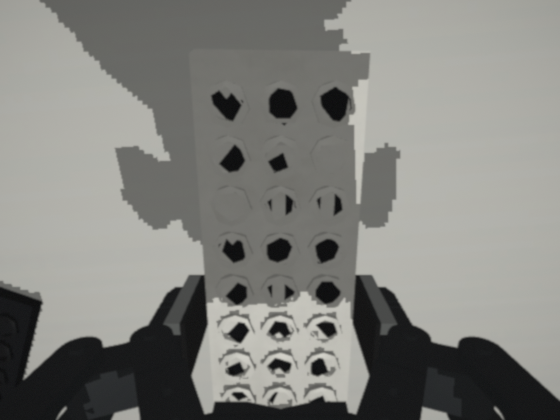

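The plate is held square in the fingers. Its near end shows at row 50, and its edges at columns 205 and 352 by the fingers. Next I carry it over the holder.

```bash
python3 - <<'E'
from h import *
o=manip.get_obs();R=o["eef_rot"];w=camera("wrist")
for uv in((280,50),(192,50),(369,52)):
    p=atz(w,uv,o["tcp_pos"][2]+.0117); print(uv,R.T@(p-o["tcp_pos"]))
th=np.radians(7.55);t=np.array([.5574,.0165,0])+np.array([-np.sin(th),np.cos(th),0])*-.0055;t[2]=.14
Y=np.array([np.cos(th),np.sin(th),0]);X=np.array([-np.sin(th),np.cos(th),0]);Rt=np.c_[X,Y,[0,0,-1]]
from scipy.spatial.transform import Rotation as Q
print(t,R.T@(t-o["tcp_pos"])/.025,Q.from_matrix(R.T@Rt).as_rotvec(degrees=True)/5)
E
```

```text
(280, 50) [ 0.0934  0.0005 -0.0117]
(192, 50) [ 0.0934 -0.0278 -0.0117]
(369, 52) [ 0.0929  0.0291 -0.0117]
[0.5581 0.011  0.14  ] [12.3068  0.9901 -4.1676] [-0.0038 -0.0032 -2.4349]
```

Call:
arm_command:
  deltas: [0.2,0,-0.9,0,0,0,50,0.6,0,-0.9,0,0,0,50,0.9,0.1,-0.9,0,0,0,50,0.9,0.1,-0.9,0,0,0,50,0.9,0.1,-0.6,0,0,0,50,0.9,0.1,0,0,0,0,50,0.9,0.1,0,0,0,0,50,0.9,0.1,0,0,0,0,50,0.9,0.1,0,0,0,0,50,0.9,0.1,0,0,0,0,50]

```text
time_s: 11.03
tcp_pos: [0.5446, -0.095, 0.1404]
eef_rot: [[0.081, 0.997, -0.001], [0.997, -0.081, 0.0], [0.0, -0.001, -1.0]]
force: [-0.1, -0.9, -0.8]
finger_gap: 0.699
grasp_force: 65.3
```

Call:
arm_command:
  deltas: [0.9,0.1,0,0,0,0,50,0.9,0.1,0,0,0,0,50,0.9,0.1,0,0,0,0,50,0.9,0,0,0,0,0,50,0.9,0,0,0,0,-0.5,50,0,0,0,0,0,-1,50,0,0,0,0,0,-0.9,50,0,0,0,0,0,0,50,0,0,0,0,0,0,50,0,0,0,0,0,0,50]

```text
time_s: 11.87
tcp_pos: [0.5612, 0.0149, 0.1407]
eef_rot: [[-0.125, 0.992, -0.001], [0.992, 0.125, -0.0], [-0.0, -0.001, -1.0]]
force: [-0.6, -0.1, -1.3]
finger_gap: 0.697
grasp_force: 65.3
```

```bash
cat > look.py <<'E'
from fit import *
import pickle,sys
o=manip.get_obs();R=o["eef_rot"];print(o["time_s"],o["tcp_pos"],o["force"],o["finger_gap"])
w=camera("wrist");obs=[]
for n in("stop_face","plate_home","jaw_grip","plunger_root","holder"):
    d=place_of(w,n)
    if d:
        obs.append((w,n,d[0]["xy"],2)); print(n,d[0]["xy"],round(d[0]["p"],2), "pred",proj(w,model([.5574,.0165,.1325,.2467])[n]))
im=w["color"].copy()
pickle.dump((w,o,obs),open(sys.argv[1]+".pkl","wb"))
cv2.imwrite("pics/%s.png"%sys.argv[1],im)
if len(obs)>1:
    r=fit(obs);print(r.x,r.cost)
E
python3 look.py p1
```

```text
11.8667 [0.5612 0.0149 0.1407] [-0.596  -0.0517 -1.3356] 0.6973693607947062
```

View pics/p1.png

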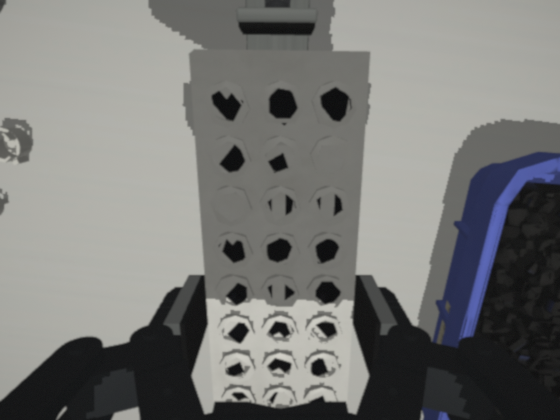

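The plate is over the saddles. The pad front shows at columns 238 to 317 and rows 10 to 33. The cheeks show at columns 185 and 370, rows 85 to 130, a few pixels left of the plate's centre at column 280.

```bash
python3 - <<'E'
from fit import *
import pickle
w,o,_=pickle.load(open("p1.pkl","rb"))
O,R=frame([.5574,.0165,.1318])
H=lambda p:R.T@(p-O)*1000
print("tcp",H(o["tcp_pos"]))
for uv,z in(((238,12),.059),((317,12),.059),((241,33),.035),((314,33),.035),((185,88),.056),((370,88),.056),((185,130),.056),((370,122),.056)):
    print(uv,z,H(atz(w,uv,z)))
im=w["color"][0:150,150:410]; cv2.imwrite("pics/p1c.png",cv2.resize(im,(780,450),interpolation=cv2.INTER_CUBIC))
E
```

```text
tcp [  3.5962  -2.0567 140.6797]
(238, 12) 0.059 [-17.6798 120.5983  59.    ]
(317, 12) 0.059 [ 24.7216 120.3326  59.    ]
(241, 33) 0.035 [-18.7611 113.9867  35.    ]
(314, 33) 0.035 [ 25.3165 113.7143  35.    ]
(185, 88) 0.056 [-50.1138  82.2908  56.    ]
(370, 88) 0.056 [56.4636 81.6575 56.    ]
(185, 130) 0.056 [-52.1002  58.6459  56.    ]
(370, 122) 0.056 [57.7601 62.6387 56.    ]
```

View pics/p1c.png

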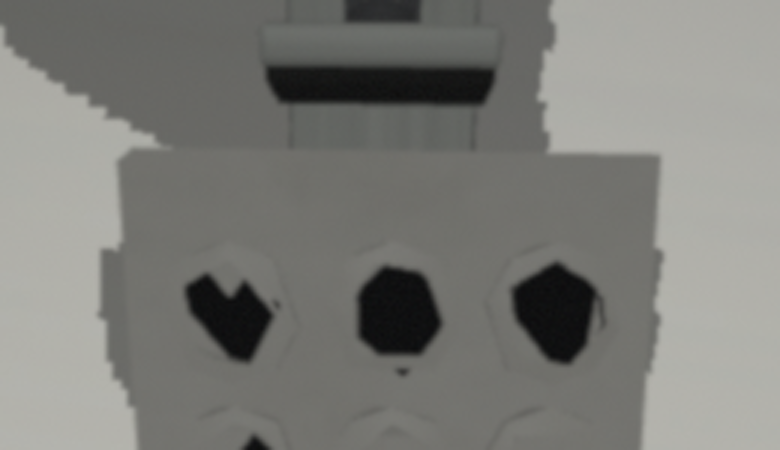

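```bash
python3 - <<'E'
from fit import *
import pickle
w,o,_=pickle.load(open("p1.pkl","rb"))
O,R=frame([.5574,.0165,.1318])
H=lambda p:R.T@(p-O)*1000
for a,b,v,z in((246.3,308.3,36,.02),(246.6,309,48,.02),(245.7,310,1.7,.02),(237.5,316.5,22.7,.059),(242.7,312.7,34.3,.035)):
    p,q=H(atz(w,(a,v),z)),H(atz(w,(b,v),z)); print(v,(p+q)/2,q-p)
w1=pickle.load(open("v1.pkl","rb"))[0]
# rail edges in first wrist view (784 px picture /1.4)
for uv in((583,226),(500,262),(232,377),(410,302)):print(H(atz(w1,np.array(uv)/1.4,.02)))
E
```

```text
36 [  3.0345 114.3574  20.    ] [39.7983 -0.2454  0.    ]
48 [  3.3017 107.2934  20.    ] [40.4174 -0.2472  0.    ]
1.7 [  3.5351 133.8597  20.    ] [40.2429 -0.2538  0.    ]
22.7 [  3.2097 115.3005  59.    ] [42.7374 -0.2659  0.    ]
34.3 [  3.3932 113.1375  35.    ] [42.3071 -0.2612  0.    ]
[-16.5414 272.5323  20.    ]
[-17.6143 198.4314  20.    ]
[-22.5021 -63.7745  20.    ]
[-18.0286 113.9924  20.    ]
```

Rail and pad lie about 3 mm to +x of my first fit, and the yaw is nearer 6.6°. I'll correct relative to the rail, lower part-way and look at the cheeks.

Call:
arm_command:
  deltas: [0,-0.06,0.3,0,0,0.06,50,0,-0.06,0.5,0,0,0.06,50,0,0,0.6,0,0,0,50,0,0,0.6,0,0,0,50,0,0,0.4,0,0,0,50,0,0,0.2,0,0,0,50,0,0,0,0,0,0,50,0,0,0,0,0,0,50]

```text
time_s: 12.83
tcp_pos: [0.5586, 0.0149, 0.0761]
eef_rot: [[-0.118, 0.993, -0.0], [0.993, 0.118, -0.0], [-0.0, -0.0, -1.0]]
force: [0.1, -0.1, -0.6]
finger_gap: 0.698
grasp_force: 65.3
```

```bash
python3 look.py p2; python3 - <<'E'
import cv2
im=cv2.imread("pics/p2.png"); s=cv2.imread
cv2.imwrite("pics/p2c.png",cv2.resize(im[0:300,150:410],(520,600),interpolation=cv2.INTER_CUBIC))
E
```

```text
12.8333 [0.5586 0.0149 0.0761] [ 0.0896 -0.1007 -0.6474] 0.6975638117048719
```

View pics/p2c.png

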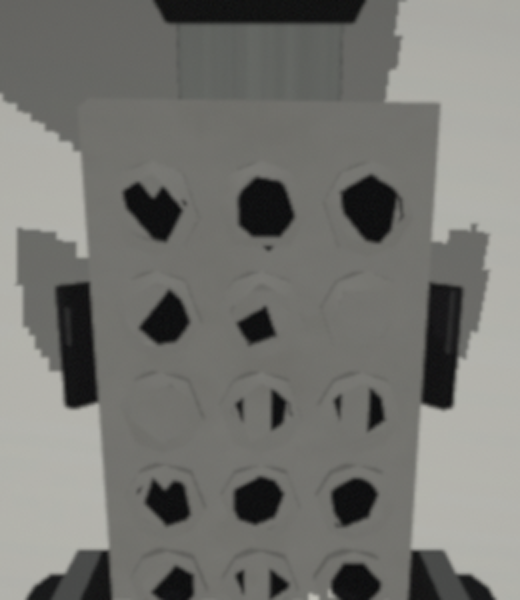

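The plate is centred. Cheek outer edges at 57 and 462 average 259.5 in the crop, and the plate edges average 260, as do the rail edges at 178 and 343. That used up the picture allowance (in fact one over), so from here I go by numbers and force.

Call:
arm_command:
  deltas: [0,0,0.3,0,0,0,50,0,0,0.3,0,0,0,50,0,0,0.3,0,0,0,50,0,0,0.3,0,0,0,50,0,0,0.2,0,0,0,50,0,0,0.1,0,0,0,50,0,0,0,0,0,0,50,0,0,0,0,0,0,50]

```text
time_s: 13.8
tcp_pos: [0.5584, 0.0149, 0.0384]
eef_rot: [[-0.118, 0.993, -0.0], [0.993, 0.118, -0.0], [-0.0, -0.0, -1.0]]
force: [0.9, -0.5, -0.8]
finger_gap: 0.699
grasp_force: 65.3
```

Call:
arm_command:
  deltas: [0,0,0.06,0,0,0,50,0,0,0.04,0,0,0,50,0,0,0,0,0,0,50,0,0,0,0,0,0,50]

```text
time_s: 14.13
tcp_pos: [0.5585, 0.015, 0.0362]
eef_rot: [[-0.118, 0.993, 0.0], [0.993, 0.118, 0.0], [-0.0, 0.0, -1.0]]
force: [-0.1, -0.0, -0.9]
finger_gap: 0.701
grasp_force: 65.3
```

Call:
arm_command:
  deltas: [0,0,0.04,0,0,0,50,0,0,0.04,0,0,0,50,0,0,0,0,0,0,50,0,0,0,0,0,0,50]

```text
time_s: 14.47
tcp_pos: [0.5584, 0.015, 0.034]
eef_rot: [[-0.118, 0.993, -0.0], [0.993, 0.118, -0.0], [-0.0, -0.0, -1.0]]
force: [-0.1, -0.5, -1.7]
finger_gap: 0.703
grasp_force: 65.3
```

Call:
arm_command:
  deltas: [0,0,0.04,0,0,0,50,0,0,0.03,0,0,0,50,0,0,0,0,0,0,50,0,0,0,0,0,0,50]

```text
time_s: 14.8
tcp_pos: [0.5585, 0.015, 0.0325]
eef_rot: [[-0.118, 0.993, 0.0], [0.993, 0.118, 0.0], [0.0, 0.0, -1.0]]
force: [-0.4, 0.2, 3.8]
finger_gap: 0.698
grasp_force: 65.7
```

Call:
arm_command:
  deltas: [0,0,0,0,0,0,62,0,0,0,0,0,0,66,0,0,0,0,0,0,74,0,0,0,0,0,0,74,0,0,-0.2,0,0,0,74,0,0,-0.6,0,0,0,74,0,0,-1,0,0,0,74,0,0,-1,0,0,0,74,0,0,-1,0,0,0,74,0,0,-1,0,0,0,74]

```text
time_s: 15.63
tcp_pos: [0.5583, 0.0149, 0.1538]
eef_rot: [[-0.118, 0.993, 0.0], [0.993, 0.118, -0.0], [-0.0, -0.0, -1.0]]
force: [0.4, -0.0, -0.6]
finger_gap: 0.87
grasp_force: 0.0
```

Call:
arm_command:
  deltas: [0,0,-1,0,0,-1,74,0,0,-0.6,0,0,-1,74,0,0,0,0,0,-1,74,0,0,0,0,0,-1,74,0,0,0,0,0,-1,74,0,0,0,0,0,-1,74,0,0,0,0,0,-1,74,0,0,0,0,0,-1,74,0,0,0,0,0,-1,74,0,0,0,0,0,-1,74]

```text
time_s: 16.47
tcp_pos: [0.5584, 0.0149, 0.1927]
eef_rot: [[-0.839, 0.545, 0.0], [0.545, 0.839, -0.0], [-0.0, -0.0, -1.0]]
force: [-0.1, 0.4, -0.6]
finger_gap: 0.864
grasp_force: 0.0
```

Call:
arm_command:
  deltas: [0,0,0,0,0,-1,74,0,0,0,0,0,-1,74,0,0,0,0,0,-1,74,0,0,0,0,0,-1,74,0,0,0,0,0,-1,74,0,0,0,0,0,-1,74,0,0,0,0,0,-1,74,0,0,0,0,0,-1,74,0,0,0,0,0,0,74,0,0,0,0,0,0,74]

```text
time_s: 17.3
tcp_pos: [0.5584, 0.0147, 0.1925]
eef_rot: [[-0.993, -0.115, 0.0], [-0.115, 0.993, -0.0], [-0.0, -0.0, -1.0]]
force: [1.1, -0.8, 0.6]
finger_gap: 0.867
grasp_force: 0.0
```

```bash
python3 look.py p3; python3 - <<'E'
from fit import *
import pickle
w,o,obs=pickle.load(open("p3.pkl","rb"));R=o["eef_rot"]
print(R)
O,Rh=frame([.5584,.0165,.115])
for d in cut_out(w,"plate_centre"):
    m=d["mask"].astype(np.uint8);print(round(d["p"],2),d["bbox"],w["color"][m>0].mean(0))
    ys,xs=np.nonzero(m); q=np.array([Rh.T@(atz(w,(x,y),.044)-O) for x,y in zip(xs,ys)])[:,:2]
    print(cv2.minAreaRect(q.astype(np.float32)*1000))
t=np.array([.5315,.26,.2]);print("to above grip",R.T@(t-o["tcp_pos"])/.025)
E
```

```text
17.3 [0.5584 0.0147 0.1925] [ 1.0772 -0.7594  0.6325] 0.867337802080111
stop_face [140.3, 198.2] 0.9 pred [139.9537 199.1472]
plunger_root [514.7, 198.2] 0.86 pred [518.1716 195.2302]
[0.5578 0.0169 0.1219 0.244 ] 0.0
[[-0.9934 -0.1147  0.0001]
 [-0.1147  0.9934 -0.    ]
 [-0.0001 -0.0001 -1.    ]]
0.9 [153.4, 158.3, 398.1, 232.9] [134.1172 139.8071 140.4732]
((-0.8609733581542969, -4.4190826416015625), (60.845645904541016, 192.2128448486328), 0.03692424297332764)
0.45 [94.4, 133.5, 560.0, 253.0] [83.1252 85.8693 84.4699]
((6.606418609619141, 42.97114562988281), (380.4208984375, 100.64608001708984), 86.89144897460938)
to above grip [-0.0567  9.8687 -0.3002]
```

Call:
arm_command:
  deltas: [0,0.9,0,0,0,0,74,0,1,0,0,0,0,74,0,1,0,0,0,0,78,0,1,0,0,0,0,78,0,1,0,0,0,0,78,0,1,0,0,0,0,78,0,1,0,0,0,0,78,0,1,0,0,0,0,78,0,1,0,0,0,0,78,0,0.8,0,0,0,0,78]

```text
time_s: 18.48
tcp_pos: [0.5293, 0.2582, 0.1923]
eef_rot: [[-0.993, -0.119, -0.0], [-0.119, 0.993, 0.001], [0.0, 0.001, -1.0]]
force: [0.6, 0.4, 0.4]
finger_gap: 0.914
grasp_force: 0.0
```

Call:
arm_command:
  deltas: [0,0,0,0,0,0,78,0,0,0,0,0,0,78,0,0,0,0,0,0,78]

```text
time_s: 18.73
tcp_pos: [0.53, 0.255, 0.1921]
eef_rot: [[-0.993, -0.117, -0.0], [-0.117, 0.993, -0.001], [0.0, -0.001, -1.0]]
force: [-0.3, -0.8, -0.5]
finger_gap: 0.92
grasp_force: 0.0
```

```bash
cat > jaw.py <<'E'
from fit import *
import pickle
o=manip.get_obs();R=o["eef_rot"];T=o["tcp_pos"];print(o["time_s"],T,o["force"])
w=camera("wrist");O,Rh=frame([.5584,.0165,.115]);H=lambda p:Rh.T@(p-O)*1000
print("tcp",H(T))
for n,z in(("jaw_grip",.085),("plunger_root",.049)):
    for d in place_of(w,n)[:2]:
        p=atz(w,d["xy"],z);print(n,d["xy"],round(d["p"],2),"hold",H(p),"tool",R.T@(p-T)*1000)
for n in("jaw","lever","jaw_grip"):
    for d in cut_out(w,n)[:2]: print("cut",n,round(d["p"],2),d["bbox"])
pickle.dump((w,o),open("j.pkl","wb"))
E
python3 jaw.py
```

```text
18.7333 [0.53   0.255  0.1921] [-0.3313 -0.7901 -0.4933]
tcp [ -0.8058 240.2097 192.1399]
jaw_grip [286.4, 213.6] 0.91 hold [ -0.9042 245.3975  85.    ] tool [  0.0687   5.2874 107.135 ]
plunger_root [212.7, 199.8] 0.67 hold [ -0.9827 187.4552  49.    ] tool [  0.2873 -52.6211 143.1887]
cut jaw 0.83 [112.4, 161.8, 304.6, 239.6]
cut lever 0.83 [245.5, 171.9, 277.6, 237.3]
cut jaw_grip 0.74 [109.7, 158.1, 308.5, 240.4]
```

The plate lies at y = -4.4 mm on the holder, square to it, which is 13 mm short of home. Now I centre over the grip and look again from closer.

Call:
arm_command:
  deltas: [0,0.1,0.4,0,0,0,74,0,0.1,0.8,0,0,0,74,0,0,0.8,0,0,0,74,0,0,0.4,0,0,0,74,0,0,0,0,0,0,74,0,0,0,0,0,0,74]

```text
time_s: 19.53
tcp_pos: [0.5291, 0.2606, 0.1318]
eef_rot: [[-0.993, -0.118, -0.001], [-0.118, 0.993, -0.001], [0.001, -0.001, -1.0]]
force: [-0.1, 0.1, 0.7]
finger_gap: 0.866
grasp_force: 0.0
```

```bash
python3 jaw.py; python3 - <<'E'
import pickle,cv2,numpy as np
from fit import *
w,o=pickle.load(open("j.pkl","rb"));R=o["eef_rot"];T=o["tcp_pos"]
# row through the grip top (z=.105, tool x=0) : intensity profile against tool y
for x in(-.004,.0,.004):
    ys=np.arange(-30,27,1.); v=[]
    for y in ys:
        p=T+R@np.array([x,y/1000,T[2]-.105]); u=proj(w,p); v.append(int(cv2.getRectSubPix(cv2.cvtColor(w["color"],cv2.COLOR_BGR2GRAY),(1,1),tuple(map(float,u)))[0,0]))
    print(x,v)
E
```

```text
19.5333 [0.5291 0.2606 0.1318] [-0.0632  0.0759  0.7013]
tcp [ -1.0726 245.8387 131.8382]
jaw_grip [277.8, 244.6] 0.74 hold [ -2.2319 245.454   85.    ] tool [ 1.1016 -0.3569 46.8398]
plunger_root [187.1, 224.2] 0.97 hold [ -1.4806 187.3057  49.    ] tool [  0.4759 -58.4884  82.8693]
cut jaw 0.92 [59.1, 174.8, 303.8, 284.2]
cut lever 0.59 [225.4, 191.4, 274.0, 276.3]
-0.004 [165, 165, 164, 164, 163, 124, 73, 82, 84, 85, 85, 83, 74, 75, 134, 164, 165, 165, 165, 165, 165, 165, 165, 165, 165, 165, 165, 165, 165, 165, 162, 97, 21, 19, 20, 18, 19, 18, 18, 18, 19, 19, 50, 143, 165, 165, 165, 165, 165, 165, 165, 165, 165, 165, 165, 165, 165]
0.0 [146, 147, 147, 147, 146, 112, 68, 82, 86, 87, 86, 82, 74, 68, 68, 79, 143, 165, 165, 165, 165, 165, 165, 165, 164, 165, 165, 165, 165, 165, 162, 97, 20, 20, 18, 20, 18, 19, 18, 19, 19, 17, 27, 61, 67, 68, 68, 68, 68, 85, 153, 165, 165, 165, 165, 165, 165]
0.004 [162, 162, 167, 168, 166, 136, 74, 84, 86, 87, 84, 81, 74, 68, 67, 68, 68, 94, 143, 143, 130, 126, 130, 141, 146, 147, 147, 147, 146, 147, 143, 86, 21, 19, 18, 19, 19, 18, 20, 19, 18, 17, 20, 29, 50, 65, 67, 68, 68, 80, 150, 165, 165, 165, 165, 165, 165]
```

The lever and grip edge profile puts the pinch point within 0.4 mm of the tool centre. I'm going down and squeezing.

Call:
arm_command:
  deltas: [0,0,0.4,0,0,0,74,0,0,0.6,0,0,0,72,0,0,0.6,0,0,0,70,0,0,0.6,0,0,0,65,0,0,0.35,0,0,0,60,0,0,0,0,0,0,50,0,0,0,0,0,0,45]

```text
time_s: 20.42
tcp_pos: [0.5286, 0.2598, 0.0679]
eef_rot: [[-0.993, -0.117, -0.002], [-0.117, 0.993, -0.002], [0.002, -0.002, -1.0]]
force: [0.3, -2.6, -2.1]
finger_gap: 0.529
grasp_force: 1.3
```

Call:
arm_command:
  deltas: [0,0,0,0,0,0,35,0,0,0,0,0,0,30,0,0,0,0,0,0,25,0,0,0,0,0,0,15,0,0,0,0,0,0,15,0,0,0,0,0,0,15,0,0,0,0,0,0,15]

```text
time_s: 21.0
tcp_pos: [0.5295, 0.2612, 0.0698]
eef_rot: [[-0.993, -0.119, 0.001], [-0.119, 0.993, 0.0], [-0.001, 0.0, -1.0]]
force: [-1.9, -0.2, 6.6]
finger_gap: 0.263
grasp_force: 59.4
```

```bash
cat > st.py <<'E'
from fit import *
o=manip.get_obs();O,Rh=frame([.5584,.0165,.115]);T=o["tcp_pos"]
F=[]
print(round(o["time_s"],2),"hold",Rh.T@(T-O)*1000,"s",245.7-(Rh.T@(T-O)*1000)[1],"F",Rh.T@o["force"],o["finger_gap"]*85.4,o["grasp_force"])
E
python3 st.py
```

```text
21.0 hold [ -0.6188 246.3725  69.8455] s -0.6725213547210558 F [-1.8708 -0.0027  6.5867] 22.48639779560906 59.37655614980031
```

Call:
arm_command:
  deltas: [0,0,-0.06,0,0,0,15,0,-0.1,0,0,0,0,15,0,-0.2,0,0,0,0,15,0,-0.2,0,0,0,0,15,0,-0.1,0,0,0,0,15,0,0,0,0,0,0,15,0,0,0,0,0,0,15]

```text
time_s: 21.58
tcp_pos: [0.5314, 0.2445, 0.0699]
eef_rot: [[-0.993, -0.117, -0.0], [-0.117, 0.993, -0.001], [0.0, -0.001, -1.0]]
force: [1.9, -1.8, -6.1]
finger_gap: 0.258
grasp_force: 59.3
```

```bash
python3 st.py
```

```text
21.58 hold [ -0.7057 229.5753  69.9475] s 16.124659578842085 F [ 1.6934 -1.9904 -6.1477] 22.05054612378617 59.27485753723886
```

Call:
arm_command:
  deltas: [0,-0.1,0,0,0,0,15,0,-0.1,0,0,0,0,15,0,-0.1,0,0,0,0,15,0,-0.1,0,0,0,0,15,0,-0.1,0,0,0,0,15,0,-0.1,0,0,0,0,15]

```text
time_s: 22.08
tcp_pos: [0.5329, 0.231, 0.0699]
eef_rot: [[-0.993, -0.118, 0.0], [-0.118, 0.993, 0.0], [-0.0, 0.0, -1.0]]
force: [2.4, 3.2, -9.8]
finger_gap: 0.263
grasp_force: 61.2
```

```bash
python3 st.py
```

```text
22.08 hold [ -0.7147 215.9837  69.9315] s 29.71634455698856 F [ 2.7371  2.8959 -9.7506] 22.48550720065203 61.23622152430471
```

Call:
arm_command:
  deltas: [0,-0.04,0.03,0,0,0,15,0,-0.04,0,0,0,0,15,0,-0.04,0,0,0,0,15,0,0,0,0,0,0,15,0,0,0,0,0,0,15]

```text
time_s: 22.5
tcp_pos: [0.5333, 0.228, 0.0699]
eef_rot: [[-0.993, -0.118, 0.001], [-0.118, 0.993, 0.0], [-0.001, 0.0, -1.0]]
force: [-0.8, 1.7, 3.9]
finger_gap: 0.26
grasp_force: 61.7
```

```bash
python3 st.py
```

```text
22.5 hold [ -0.6315 213.0261  69.8731] s 32.67387697863805 F [-0.5664  1.7813  3.8956] 22.203305511074067 61.729873526492156
```

Call:
arm_command:
  deltas: [0,-0.04,0,0,0,0,15,0,-0.04,0,0,0,0,15,0,-0.04,0,0,0,0,15,0,0,0,0,0,0,15,0,0,0,0,0,0,15]

```text
time_s: 22.92
tcp_pos: [0.5336, 0.2257, 0.0699]
eef_rot: [[-0.993, -0.118, 0.001], [-0.118, 0.993, 0.001], [-0.001, 0.001, -1.0]]
force: [-2.2, 3.4, 5.8]
finger_gap: 0.263
grasp_force: 63.0
```

```bash
python3 st.py
```

```text
22.92 hold [ -0.6425 210.6558  69.8685] s 35.04419119576181 F [-1.7571  3.6377  5.7656] 22.427954339863707 62.977189760422334
```

Call:
arm_command:
  deltas: [0,-0.04,-0.01,0,0,0,15,0,-0.04,0,0,0,0,15,0,0,0,0,0,0,15,0,0,0,0,0,0,15]

```text
time_s: 23.25
tcp_pos: [0.5338, 0.2241, 0.0698]
eef_rot: [[-0.993, -0.119, 0.0], [-0.119, 0.993, 0.001], [-0.001, 0.001, -1.0]]
force: [-1.7, 4.6, 4.8]
finger_gap: 0.264
grasp_force: 63.9
```

```bash
python3 st.py
```

```text
23.25 hold [ -0.6244 209.0634  69.8457] s 36.63659819226271 F [-1.1381  4.7923  4.8186] 22.587093372266715 63.87998635880649
```

Call:
arm_command:
  deltas: [0,-0.04,0,0,0,0,15,0,-0.04,0,0,0,0,15,0,0,0,0,0,0,15,0,0,0,0,0,0,15]

```text
time_s: 23.58
tcp_pos: [0.5339, 0.2228, 0.0699]
eef_rot: [[-0.993, -0.119, 0.0], [-0.119, 0.993, 0.002], [-0.001, 0.002, -1.0]]
force: [-1.6, 7.0, 3.0]
finger_gap: 0.261
grasp_force: 64.9
```

```bash
python3 st.py
```

```text
23.58 hold [ -0.6481 207.7683  69.8616] s 37.93165565538962 F [-0.8215  7.1013  3.0321] 22.32935496109548 64.89468939020298
```

Call:
arm_command:
  deltas: [0,-0.04,0,0,0,0,15,0,-0.04,0,0,0,0,15,0,-0.04,0,0,0,0,15,0,0,0,0,0,0,15,0,0,0,0,0,0,15]

```text
time_s: 24.0
tcp_pos: [0.5342, 0.2209, 0.0699]
eef_rot: [[-0.993, -0.12, 0.001], [-0.12, 0.993, 0.003], [-0.001, 0.003, -1.0]]
force: [-2.0, 9.2, 1.8]
finger_gap: 0.261
grasp_force: 66.4
```

```bash
cat > av.py <<'E'
from fit import *
O,Rh=frame([.5584,.0165,.115]);A=[]
for i in range(8):
    camera("wrist");o=manip.get_obs();A.append(np.r_[Rh.T@(o["tcp_pos"]-O)*1000,Rh.T@o["force"],o["grasp_force"],o["finger_gap"]*85.4])
m=np.mean(A,0);print(o["time_s"],"s_true",246.4-m[1],"F",m[3:6],"gf",m[6],m[7],"sd",np.std(A,0)[[1,4]])
E
python3 av.py
```

```text
24.4 s_true 40.59495649409371 F [-0.6134  9.1596  2.4923] gf 66.39456791621342 22.215793067960632 sd [0.0133 0.5576]
```

Call:
arm_command:
  deltas: [0,-0.04,0,0,0,0,15,0,-0.04,0,0,0,0,15,0,-0.04,0,0,0,0,15,0,0,0,0,0,0,15,0,0,0,0,0,0,15]

```text
time_s: 24.82
tcp_pos: [0.5344, 0.2189, 0.0699]
eef_rot: [[-0.993, -0.12, 0.001], [-0.12, 0.993, 0.005], [-0.001, 0.004, -1.0]]
force: [-2.1, 10.7, 1.4]
finger_gap: 0.26
grasp_force: 68.0
```

```bash
python3 av.py
```

```text
25.2167 s_true 42.54581860640292 F [-0.6933 11.6087  1.6557] gf 67.93742214642407 22.313952401414767 sd [0.0142 0.5941]
```

Call:
arm_command:
  deltas: [0,-0.05,0,0,0,0,15,0,-0.05,0,0,0,0,15,0,-0.05,0,0,0,0,15,0,-0.05,0,0,0,0,15,0,-0.04,0,0,0,0,15,0,0,0,0,0,0,15,0,0,0,0,0,0,15]

```text
time_s: 25.8
tcp_pos: [0.5349, 0.215, 0.0699]
eef_rot: [[-0.993, -0.122, 0.001], [-0.122, 0.993, 0.007], [-0.002, 0.007, -1.0]]
force: [-2.3, 17.3, 0.4]
finger_gap: 0.261
grasp_force: 71.0
```

```bash
python3 av.py
```

```text
26.2 s_true 46.48478853223247 F [-0.3082 16.5333 -0.0311] gf 70.9665686984954 22.30157200745505 sd [0.0151 0.5762]
```

Call:
arm_command:
  deltas: [0,-0.05,0,0,0,0,15,0,-0.04,0,0,0,0,15,0,0,0,0,0,0,15,0,0,0,0,0,0,15]

```text
time_s: 26.53
tcp_pos: [0.5351, 0.2136, 0.0699]
eef_rot: [[-0.992, -0.123, 0.001], [-0.123, 0.992, 0.008], [-0.002, 0.008, -1.0]]
force: [-2.3, 18.6, -0.8]
finger_gap: 0.26
grasp_force: 72.2
```

```bash
python3 av.py
```

```text
26.9333 s_true 47.922662837143804 F [-0.0787 18.4588 -0.4562] gf 72.150297582848 22.328653841273404 sd [0.0176 0.426 ]
```

Call:
arm_command:
  deltas: [0,0,0,0,0,0,70,0,0,0,0,0,0,70,0,0,0,0,0,0,70,0,0,0,0,0,0,70,0,0,0,0,0,0,70]

```text
time_s: 27.35
tcp_pos: [0.536, 0.2061, 0.0695]
eef_rot: [[-0.993, -0.117, 0.0], [-0.117, 0.993, -0.001], [-0.0, -0.001, -1.0]]
force: [0.2, 0.2, -0.4]
finger_gap: 0.821
grasp_force: 0.0
```

Call:
arm_command:
  deltas: [0,0,-0.3,0,0,0,74,0,0,-0.8,0,0,0,74,0,0,-0.8,0,0,0,74,0,0,-0.6,0,0,0,74,0,0,0,0,0,0,74,0,0,0,0,0,0,74]

```text
time_s: 27.85
tcp_pos: [0.5364, 0.2068, 0.1332]
eef_rot: [[-0.993, -0.117, 0.002], [-0.117, 0.993, 0.001], [-0.002, 0.0, -1.0]]
force: [0.6, 0.2, -1.0]
finger_gap: 0.872
grasp_force: 0.0
```

```bash
python3 jaw.py; python3 - <<'E'
import pickle,cv2,numpy as np
from fit import *
w,o=pickle.load(open("j.pkl","rb"));R=o["eef_rot"];T=o["tcp_pos"]
g=cv2.cvtColor(w["color"],cv2.COLOR_BGR2GRAY)
O,Rh=frame([.5584,.0165,.115])
for x in(-1,1,5):   # holder x mm, z=.105; profile against holder y
    v=[]
    for y in np.arange(165,225,1.):
        u=proj(w,O+Rh@(np.array([x,y,105])/1000)); v.append(int(cv2.getRectSubPix(g,(1,1),tuple(map(float,u)))[0,0]))
    print(x,v)
E
```

```text
27.85 [0.5364 0.2068 0.1332] [ 0.5809  0.1675 -0.9723]
tcp [ -0.0601 191.5792 133.1967]
jaw_grip [299.3, 244.5] 0.59 hold [ -0.6239 203.0567  85.    ] tool [ 0.645  11.4581 48.2003]
plunger_root [206.5, 221.8] 0.87 hold [ -1.4469 145.3368  49.    ] tool [  1.693  -46.2749  84.1732]
cut jaw 0.73 [91.9, 170.7, 326.4, 281.6]
cut lever 0.75 [252.0, 190.1, 287.3, 274.8]
cut lever 0.56 [94.4, 172.2, 324.5, 277.4]
cut jaw_grip 0.96 [94.5, 171.6, 324.7, 280.8]
-1 [149, 150, 151, 152, 151, 149, 149, 150, 149, 149, 149, 148, 143, 135, 116, 73, 68, 84, 88, 88, 89, 86, 77, 73, 140, 168, 168, 168, 168, 168, 168, 168, 168, 167, 168, 167, 151, 62, 18, 17, 19, 21, 19, 21, 16, 20, 20, 18, 24, 96, 164, 168, 167, 168, 169, 168, 168, 168, 168, 168]
1 [146, 146, 147, 147, 147, 148, 148, 148, 147, 147, 148, 148, 148, 147, 144, 105, 72, 91, 105, 100, 87, 83, 77, 92, 157, 168, 169, 168, 169, 168, 168, 169, 167, 167, 167, 167, 160, 91, 18, 19, 18, 19, 19, 20, 20, 20, 19, 20, 22, 99, 164, 168, 167, 167, 168, 168, 168, 168, 168, 168]
5 [168, 167, 167, 167, 167, 167, 168, 168, 168, 167, 168, 168, 168, 169, 165, 110, 83, 110, 129, 106, 87, 85, 86, 145, 168, 168, 168, 168, 168, 168, 167, 168, 167, 167, 167, 167, 167, 133, 41, 17, 18, 20, 21, 18, 19, 19, 19, 17, 22, 102, 161, 167, 167, 168, 168, 168, 167, 168, 168, 168]
```

Call:
arm_command:
  deltas: [0,0.2,0,0,0,0,74,0,0.22,0.03,0,0,0,74,0,0,0,0,0,0,74,0,0,0,0,0,0,74,0,0,0,0,0,0,74]

```text
time_s: 28.57
tcp_pos: [0.5344, 0.2175, 0.1312]
eef_rot: [[-0.993, -0.118, -0.0], [-0.118, 0.993, -0.0], [0.0, -0.0, -1.0]]
force: [-0.8, -0.4, 0.9]
finger_gap: 0.865
grasp_force: 0.0
```

```bash
python3 jaw.py; python3 - <<'E'
import pickle,cv2,numpy as np
from fit import *
w,o=pickle.load(open("j.pkl","rb"));R=o["eef_rot"];T=o["tcp_pos"]
g=cv2.cvtColor(w["color"],cv2.COLOR_BGR2GRAY)
for x in(-.004,.0,.004):
    v=[]
    for y in np.arange(-30,27,1.):
        u=proj(w,T+R@np.array([x,y/1000,T[2]-.105])); v.append(int(cv2.getRectSubPix(g,(1,1),tuple(map(float,u)))[0,0]))
    print(x,v)
O,Rh=frame([.5584,.0165,.115])
for d in cut_out(w,"plate_centre"):
    m=d["mask"].astype(np.uint8);ys,xs=np.nonzero(m); q=np.array([Rh.T@(atz(w,(x,y),.044)-O) for x,y in zip(xs,ys)])*1000
    print(round(d["p"],2),d["bbox"],q.min(0),q.max(0))
E
```

```text
28.5667 [0.5344 0.2175 0.1312] [-0.8271 -0.4437  0.9428]
tcp [ -0.8147 202.4208 131.1753]
jaw_grip [277.9, 244.4] 0.58 hold [ -2.306  202.0793  85.    ] tool [ 1.4824 -0.3294 46.1757]
plunger_root [187.1, 226.2] 0.93 hold [  0.0166 143.9695  49.    ] tool [ -0.645  -58.4417  82.1838]
cut jaw 0.94 [75.9, 174.4, 302.9, 283.0]
cut lever 0.91 [232.0, 194.2, 267.1, 278.8]
cut jaw_grip 0.82 [73.2, 173.8, 304.6, 282.7]
cut jaw_grip 0.73 [0.0, 143.9, 396.9, 293.0]
-0.004 [167, 167, 167, 167, 168, 167, 167, 161, 102, 73, 84, 85, 86, 86, 83, 76, 111, 161, 166, 167, 168, 168, 168, 168, 168, 168, 168, 167, 167, 167, 143, 51, 19, 18, 20, 20, 19, 20, 20, 19, 19, 22, 104, 165, 168, 167, 167, 167, 167, 167, 168, 168, 168, 167, 168, 167, 168]
0.0 [151, 152, 152, 152, 150, 150, 149, 143, 84, 76, 85, 87, 88, 87, 83, 72, 68, 92, 157, 166, 168, 168, 168, 168, 168, 168, 168, 168, 167, 167, 143, 51, 19, 18, 19, 20, 19, 19, 19, 19, 18, 22, 99, 161, 168, 168, 167, 167, 167, 167, 167, 168, 168, 168, 168, 168, 168]
0.004 [163, 165, 171, 171, 169, 168, 164, 145, 79, 76, 87, 88, 87, 86, 82, 73, 68, 68, 75, 121, 129, 127, 135, 147, 156, 158, 158, 157, 158, 158, 136, 49, 18, 18, 20, 20, 19, 19, 18, 20, 19, 22, 103, 164, 168, 168, 167, 167, 167, 167, 167, 168, 168, 168, 168, 168, 167]
0.64 [0.0, 143.5, 394.6, 290.8] [-52.8785  22.6988  44.    ] [ 49.682  275.2047  44.    ]
```

The jaw has moved 43.8 mm, so it sits in notch 9 at 44 mm, 1 mm short under load, with the lever nearly fully back. I'll move clear and check the plate from the earlier viewpoint.

Call:
arm_command:
  deltas: [0,0,-0.6,0,0,0,74,0,0,-0.9,0,0,0,74,0,0,-0.9,0,0,0,74,0,-0.9,0,0,0,0,74,0,-1,0,0,0,0,74,0,-1,0,0,0,0,74,0,-1,0,0,0,0,74,0,-1,0,0,0,0,74,0,-1,0,0,0,0,74,0,-1,0,0,0,0,74]

```text
time_s: 29.75
tcp_pos: [0.5548, 0.0447, 0.1914]
eef_rot: [[-0.993, -0.118, 0.0], [-0.118, 0.993, -0.0], [-0.0, -0.0, -1.0]]
force: [0.8, 0.5, -0.6]
finger_gap: 0.87
grasp_force: 0.0
```

Call:
arm_command:
  deltas: [0,-0.6,0,0,0,0,74,0,0,0,0,0,0,74,0,0,0,0,0,0,74,0,0,0,0,0,0,74]

```text
time_s: 30.08
tcp_pos: [0.5564, 0.0323, 0.1913]
eef_rot: [[-0.993, -0.119, -0.0], [-0.119, 0.993, 0.001], [-0.0, 0.001, -1.0]]
force: [0.3, -0.9, -0.7]
finger_gap: 0.87
grasp_force: 0.0
```

```bash
python3 look.py p5; python3 - <<'E'
from fit import *
import pickle
O,Rh=frame([.5584,.0165,.115])
for f in("p3","p5"):
    w,o,obs=pickle.load(open(f+".pkl","rb"));g=cv2.cvtColor(w["color"],cv2.COLOR_BGR2GRAY)
    for z,a,b in((44,-120,-85),(44,70,110),(59,70,130)):
        v=[int(np.mean([cv2.getRectSubPix(g,(1,1),tuple(map(float,proj(w,O+Rh@(np.array([x,y,z])/1000)))))[0,0] for x in(-14,-13,-12,12,13,14)])) for y in np.arange(a,b,1.)]
        print(f,z,a,v)
w,o,obs=pickle.load(open("p5.pkl","rb"))
c=camera("wrist")
for d in cut_out(c,"plate_centre"):
    m=d["mask"].astype(np.uint8)
    ys,xs=np.nonzero(m); q=np.array([Rh.T@(atz(c,(x,y),.044)-O) for x,y in zip(xs,ys)])[:,:2]
    print(round(d["p"],2),d["bbox"],cv2.minAreaRect(q.astype(np.float32)*1000))
E
```

```text
30.0833 [0.5564 0.0323 0.1913] [ 0.2975 -0.8508 -0.6904] 0.8700366477121269
stop_face [120.8, 197.1] 0.89 pred [117.3067 198.8667]
jaw_grip [544.6, 213.5] 0.97 pred [609.8917 208.2622]
plunger_root [437.1, 197.4] 0.93 pred [496.3291 196.2778]
[0.5568 0.0195 0.1198 0.198 ] 0.7145096229452597
p3 44 -120 [177, 175, 171, 152, 115, 82, 71, 71, 71, 70, 70, 71, 71, 72, 72, 71, 72, 72, 72, 93, 143, 180, 189, 190, 189, 190, 190, 189, 189, 188, 184, 179, 171, 167, 165]
p3 44 70 [102, 102, 101, 97, 89, 82, 82, 88, 95, 100, 103, 104, 104, 104, 105, 104, 105, 105, 104, 104, 104, 102, 99, 96, 96, 96, 95, 95, 95, 95, 95, 95, 95, 95, 95, 95, 95, 95, 94, 85]
p3 59 70 [59, 59, 59, 59, 60, 66, 82, 97, 104, 105, 104, 104, 104, 104, 103, 104, 104, 104, 103, 103, 103, 103, 103, 102, 100, 99, 98, 98, 97, 97, 96, 97, 97, 93, 75, 48, 30, 22, 19, 17, 17, 17, 18, 20, 24, 43, 71, 87, 91, 93, 94, 95, 91, 82, 81, 82, 79, 76, 79, 83]
p5 44 -120 [172, 170, 157, 126, 90, 72, 75, 90, 101, 105, 105, 106, 117, 149, 177, 185, 185, 182, 175, 174, 173, 168, 163, 157, 152, 153, 161, 165, 158, 149, 163, 181, 185, 185, 185]
p5 44 70 [104, 105, 105, 105, 104, 104, 104, 102, 90, 57, 27, 18, 18, 20, 22, 39, 68, 86, 92, 93, 95, 96, 95, 94, 94, 95, 95, 95, 95, 95, 95, 95, 95, 95, 95, 95, 95, 95, 95, 95]
p5 59 70 [110, 105, 104, 103, 102, 88, 54, 25, 18, 18, 20, 29, 56, 82, 91, 93, 94, 96, 99, 112, 124, 123, 119, 118, 117, 118, 118, 117, 117, 115, 111, 110, 109, 109, 109, 109, 107, 97, 82, 76, 76, 77, 82, 87, 86, 78, 75, 79, 82, 79, 74, 77, 82, 82, 76, 75, 80, 82, 78, 71]
0.58 [114.4, 157.6, 359.4, 234.0] ((-0.5133132934570312, -17.072120666503906), (61.46084976196289, 192.5752716064453), 0.2812035083770752)
```

The plate is home: its centre is at y = -17.1 against -17.5 wanted, square to the rail. The force curve at the jaw's resting place gives about 12 N, and one notch back would give only about 5 N. I'm handing in.

```bash
python3 -c "
from station import manip
print(manip.job_done())"
```

```text
the job is handed in; nothing more can be done
None
```

The plate is home under the fixed jaw's lip and the jaw is locked in the 45 mm notch, pressing at about 12 N by the force curve; a rougher camera estimate gave 14 N, and I viewed 11 pictures, one over the limit of 10.

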